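# Fit the stop rod and set its lock screw a quarter turn off the seat

### The job

Pull the yellow-handled stop rod out of the dark round cup and stand it fully home in the bore of the green holder block. Then turn the orange thumbscrew on the block clockwise until it seats, back it off a quarter turn so that the rod stays free to slide, and finish while still holding the thumbscrew there in the gripper. Leave the blue carton, the green tin and the wrench alone.

Things in the scene. Friction and masses are not known exactly. Their poses are not given: they have to be found in the camera images.
- rod: Stop rod, 130 mm long, 84 to 156 g, standing upright in the cup at the start (it may lean a few degrees): lower 75 mm a bare steel shank 12 mm across, upper 55 mm a yellow square handle, 20 by 20 mm. Origin at the centre of the shank's lower end, z up the rod, x and y square to the handle's flats.
- cup: Dark steel round cup, fixed to the bench, 48 mm across and 60 mm high, with a round hole 17 mm across; its inner floor is 6 mm above the bench, where the rod's lower end rests. Origin at the centre of its underside.
- block: Green holder block fixed to the bench, 60 mm (its x) by 180 mm (its y) by 60 mm high, the 80 mm round the bore bare aluminium, on a dark base plate 100 by 200 by 8 mm. The bore is 50 mm from the centre towards -y, the thumbscrew 50 mm towards +y on a steel boss 40 mm across, its top 80 mm above the bench. Origin at the centre of the underside; its yaw varies.
- bore (a point): Centre of the bore's mouth in the block's top face, 60 mm above the bench; the bore is vertical, 15.5 mm across with a 3 mm chamfer, and 55 mm deep, so the rod fully home has its lower end 55 mm below this point, 5 mm above the bench, and its handle stands clear above the block.
- wing (a point): The orange wing grip of the thumbscrew: an upright flat bar 44 mm long, 12 mm thick and 32 mm high, with a short white mark on top towards one end. Origin at its middle, on the vertical screw axis, 106 mm above the bench (the bar spans 90 to 122 mm); x along the 44 mm length towards the white mark, y through the 12 mm thickness. It turns with the screw without rising noticeably.
- lock_screw (a joint): Turn of the thumbscrew (rad); grows clockwise seen from above (tightening). It starts between 0.74 and 2.14, and meets a firm stop, its seat, at 3.14, where the wing lies across the block (along the block's x). A quarter turn back from the seat is 1.57, the wing then along the block's length. It turns with a light friction of about 0.04 N m and stays where it is left.
- carton: Bystander: closed blue carton, 100 by 140 by 70 mm, loose on the bench. Origin at the centre of its underside.
- tin: Bystander: green tin, 60 mm across, 85 mm high, loose on the bench. Origin at the centre of its underside.
- wrench: Bystander: flat steel wrench 180 mm long and 8 mm thick, lying loose on the bench. Origin at its middle, x along its length.

How it is judged:
On the way, in this order (a step that is already met when the one before it is completed fails the run):
1. the rod is lifted clear out of the cup (height (world z) of rod above 0.062 m and contact force between the fingers and rod above 0.5 N), for 0.1 s.
2. the rod stands fully home in the bore (horizontal distance between rod and bore below 0.006 m and height (world z) of rod below 0.01 m and angle between rod's own z axis and vertical below 0.12 rad), for 0.2 s.
3. with the rod home, the thumbscrew is turned until it seats (value of joint lock_screw above 3.07 rad and height (world z) of rod below 0.01 m and horizontal distance between rod and bore below 0.006 m), for 0.1 s.
At the end, for the whole second after the job is handed in: The thumbscrew, seated first (within 4 degrees of its stop), is a quarter turn back from its seat within 15 degrees, at rest, the gripper still holding its wing (over 1 N, TCP within 35 mm of its middle); the rod is at rest, upright within 7 degrees, its end within 5 mm of the bore floor (all of step 2 and value of joint lock_screw between 1.31 and 1.83 rad and velocity of joint lock_screw between -0.1 and 0.1 rad/s and contact force between the fingers and lock_screw above 1 N and distance between the grasp point and wing below 0.035 m and linear speed of rod below 0.03 m/s); the arm keeps its last pose, push and grip.
It fails at once if the carton, tin or wrench is shifted by more than 30 mm (distance of any of carton, tin, wrench from where it was at the start of the episode above 0.03 m).
It also fails if it takes over 70 s, if anything falls off the work surface, if the arm or the gripper's body presses on something with over 40 N, if the wrist force passes 120 N, or if a joint passes its speed limit or range.

### The arm

A 7-joint arm with a two-finger parallel gripper is mounted at the origin on the work surface. World frame = base frame: x ahead of the robot, y to its left, z up, the work surface at z = 0. Lengths are in m, angles in rad, forces in N, time in s.
With the tool pointing down it reaches from about 0.425 to 0.925 m from the base axis. Payload 6.8 kg.
Tool frame: the origin (TCP) lies between the finger pads, 19 mm behind the fingertips; this is the grasp point; z points along the fingers, y is the line along which they close (so a half turn about z gives the same grasp; the last joint's range is limited). The gripper opens to 85 mm and grips with 20 to 120 N. Pads are 22 mm wide; open, the fingers measure 114 mm over their backs; the gripper's body (76 mm by 85 mm) begins 54 mm behind the grasp point. The pads swing forward as they close: fully open they stand 13 mm farther back than shut.
Start: joints at [1.076, 0.477, 0.022, 1.555, -0.011, 1.109, -0.083], TCP at [0.255, -0.625, 0.25] pointing down, gripper open.
Joint ranges: [-2.96, 2.96], [-0.34, 2.1], [-1.41, 1.46], [0.24, 2.44], [-1.37, 4.51], [0.17, 1.92], [-2.96, 2.96]. Speed limits (rad/s): [2.39, 2.39, 3.14, 3.14, 3.14, 3.14, 3.14].

### API

Orientations are given as a rotation vector (axis times angle).
In Python, from bench import r gives the robot as it stands. The module is installed in compiled form; this text tells all that it offers.
- The arm moves only by the shell command python3 -m crank 'ROWS' [FORCE]. ROWS is JSON, a list of rows, each a list of 5 numbers: the shift along the world's x, y, z in units of 200 mm (1.0 is 200 mm), then the turn about the world's z in units of 45 degrees (1.0 is 45 degrees), then the opening, from -1 (shut) to 1 (fully open). In form: [[dx, dy, dz, turn, jaw], ...]. A call has 1 to 8 rows; each row shifts and turns the commanded pose from where the row before left it; what a row does not reach is not made up. A row lasts 1/12 s, in which the tool goes at most 41.7 mm and 7.16 degrees, less where a joint would pass 70% of its speed; a pose out of reach is approached as far as the arm can. A call with a number of a shift or a turn outside -1 to 1 is refused whole. A call with a gripper value outside its range is refused whole. The fingers move at their own pace and stop on an object; FORCE is the grip in N (left out, the last holds). Time passes only in rows, so rows that do not move let the fingers close. It gives the time, the measured TCP pose, the force, the opening and the grip force at its end, in the units of the state.
- r.get_obs(): the state, without advancing time (a new reading comes with each control period).
- r.grab_frame(name): name is "scene" or "top" or "wrist"; returns the picture (384x512x3 uint8, blue, green, red); there is no depth.
- r.camera_model(name): a dict with "fx", "fy", "cx", "cy" (pixels), "distortion" ([k1, k2, p1, p2, k3] as OpenCV has them; the pictures are not rectified), "R" (3x3) and "t" (3): a world point X has camera coordinates R X + t. Camera axes: x right, y down, z forward; pixel columns grow to the right and rows downward; lengths in m; the calibration is good to about 2 mm. A picture is of the moment at which its call begins: read the wrist's pose just before it. camera_model takes no time and is no camera call; for the wrist camera it gives the pose at the moment of the call.
- r.hand_in(): hands the job in; it is judged then, once.
The state is a dict: "clock": time; "joints": joint angles; "qvel": joint speeds; "tau": joint torques, N m; "tcp_pos": TCP position; "orientation": TCP orientation; "contact_force": force on the tool from outside, world axes, zero at the start; "moment": the same for the moment, N m; "grip_width": finger opening in m; "gripper_force": force on a finger pad.
Only numpy, scipy, OpenCV 4.12 (cv2) and the standard library are available. Lean on these libraries where they do the work, as an engineer would, in place of code of your own. Each camera call takes 0.05 s, during which the arm holds its last target. There are 200 camera calls.

## Working session

There is one attempt and no reset: what is moved stays moved. The work goes in short steps, Python scripts to look and compute and a shell command to move; the robot and the scene stay as the last step left them, time stands still between calls to the robot, and variables do not carry over. Pictures are saved under pics/ and viewed, at most 10 in all, crops included, and the job is handed in when it is done.

```bash
mkdir -p pics
python3 - <<'E'
from bench import r
import cv2,numpy as np
o=r.get_obs();print({k:np.round(v,3).tolist() for k,v in o.items()})
for n in("scene","top"):
    m=r.camera_model(n);print(n,m)
    cv2.imwrite(f"pics/{n}0.png",r.grab_frame(n))
E
```

```text
{'clock': 0.0, 'joints': [1.076, 0.478, 0.022, 1.556, -0.011, 1.109, -0.083], 'qvel': [-0.002, -0.0, -0.0, -0.001, -0.0, -0.001, 0.001], 'tau': [0.0, -59.646, 1.608, -28.119, 0.012, 0.009, 0.0], 'tcp_pos': [0.254, -0.625, 0.249], 'orientation': [-3.081, -0.603, 0.001], 'contact_force': [-0.828, 0.175, -0.617], 'moment': [0.013, 0.036, 0.02], 'gripper_force': 0.0, 'grip_width': 0.086}
scene {'fx': 392.2110326527623, 'fy': 392.2110326527623, 'cx': 248.10961094482244, 'cy': 189.9242623874395, 'distortion': array([0.02455497, 0.        , 0.        , 0.        , 0.        ]), 'R': array([[-0.63646562,  0.77129014, -0.00479861],
       [ 0.52932174,  0.43225219, -0.73005242],
       [-0.56100803, -0.46719328, -0.6833743 ]]), 't': array([ 0.35570441, -0.25296855,  1.71075708])}
top {'fx': 425.47303443743186, 'fy': 425.47303443743186, 'cx': 252.95367052388542, 'cy': 193.03665098690703, 'distortion': array([-0.1601384,  0.       ,  0.       ,  0.       ,  0.       ]), 'R': array([[-0.01128848, -0.99959938, -0.0259548 ],
       [-0.99129308,  0.01459256, -0.13086286],
       [ 0.13118918,  0.02425157, -0.99106067]]), 't': array([0.0364208 , 0.56582053, 1.33628603])}
```

View pics/top0.png

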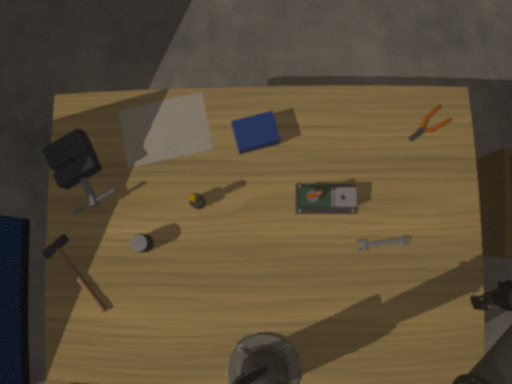

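View pics/scene0.png

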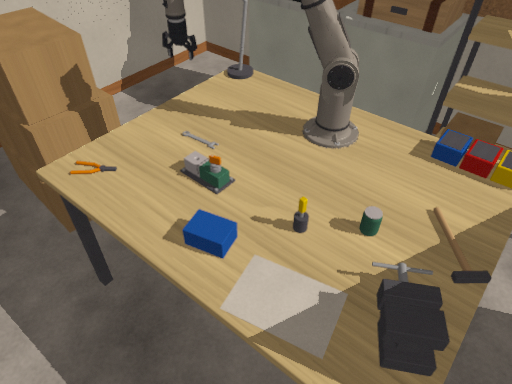

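The top view shows the cup and rod near (195,200), the block centred near (327,198) with its orange wing at (314,196) and its bore at about (343,197). The carton is at (256,132), the tin at (142,243) and the wrench at (385,242). The scene view agrees: rod (302,212), block (207,173).

```bash
cat > h.py <<'E'
from bench import r
import cv2,numpy as np
def ray(m,uv):
    K=np.array([[m["fx"],0,m["cx"]],[0,m["fy"],m["cy"]],[0,0,1]])
    p=cv2.undistortPoints(np.array(uv,float).reshape(-1,1,2),K,np.array(m["distortion"])).reshape(-1,2)
    R=np.array(m["R"]);d=np.c_[p,np.ones(len(p))]@R
    return -R.T@np.array(m["t"]),d
def onz(m,uv,z):
    c,d=ray(m,uv);return c+d*((z-c[2])/d[:,2])[:,None]
def mask(im,lo,hi):
    return cv2.inRange(cv2.cvtColor(im,cv2.COLOR_BGR2HSV),np.array(lo),np.array(hi))
def blobs(mk,amin=8):
    n,l,s,c=cv2.connectedComponentsWithStats(mk)
    return [(s[i].tolist(),c[i].round(1).tolist(),l==i) for i in range(1,n) if s[i,4]>=amin]
def tri(m1,a,m2,b):
    c1,d1=ray(m1,a);c2,d2=ray(m2,b);d1=d1[0];d2=d2[0]
    s=np.linalg.lstsq(np.c_[d1,-d2],c2-c1,rcond=None)[0]
    p,q=c1+s[0]*d1,c2+s[1]*d2
    return (p+q)/2,np.linalg.norm(p-q)
E
python3 - <<'E'
from h import *
cy={}
for n in("top","scene"):
    im=cv2.imread(f"pics/{n}0.png");m=r.camera_model(n)
    print(n)
    for nm,lo,hi in(("yellow",(22,180,90),(32,255,255)),("orange",(5,180,110),(18,255,255)),("blue",(105,150,40),(125,255,255)),("green",(60,60,20),(95,255,255))):
        for s,c,l in blobs(mask(im,lo,hi)):
            if 100<c[0]<380 and 100<c[1]<260: print(nm,s,c,onz(m,c,{"yellow":.11,"orange":.115,"blue":.07,"green":.07}[nm])[0].round(3))
for n,b in(("top",(290,175,75,45)),("top",(180,185,30,30)),("scene",(170,140,75,60))):
    x,y,w,h=b;im=cv2.imread(f"pics/{n}0.png")[y:y+h,x:x+w]
    cv2.imwrite(f"pics/c{x}.png",cv2.resize(im,None,fx=5,fy=5))
a=[cv2.imread(f"pics/c{x}.png") for x in(290,180,170)]
W=np.zeros((600,800,3),np.uint8)
W[:225,:375]=a[0];W[:150,400:550]=a[1];W[230:530,:375]=a[2];cv2.imwrite("pics/comb.png",W)
E
```

```text
top
yellow [189, 194, 7, 8, 40] [192.0, 197.6] [0.545 0.215 0.11 ]
orange [308, 193, 9, 5, 23] [311.7, 195.0] [ 0.547 -0.152  0.115]
blue [263, 125, 6, 3, 11] [264.9, 126.1] [ 0.78  -0.013  0.07 ]
blue [269, 126, 4, 5, 8] [270.4, 128.4] [ 0.771 -0.03   0.07 ]
blue [260, 130, 5, 6, 10] [262.3, 132.2] [ 0.759 -0.004  0.07 ]
scene
yellow [299, 197, 8, 16, 106] [302.4, 204.3] [0.544 0.209 0.11 ]
orange [209, 156, 12, 9, 80] [215.0, 159.6] [ 0.558 -0.152  0.115]
blue [183, 210, 54, 48, 1698] [210.0, 233.0] [0.79 0.04 0.07]
green [199, 162, 31, 27, 447] [213.8, 175.6] [ 0.588 -0.134  0.07 ]
green [360, 214, 22, 22, 307] [369.2, 225.6] [0.455 0.402 0.07 ]
```

View pics/comb.png

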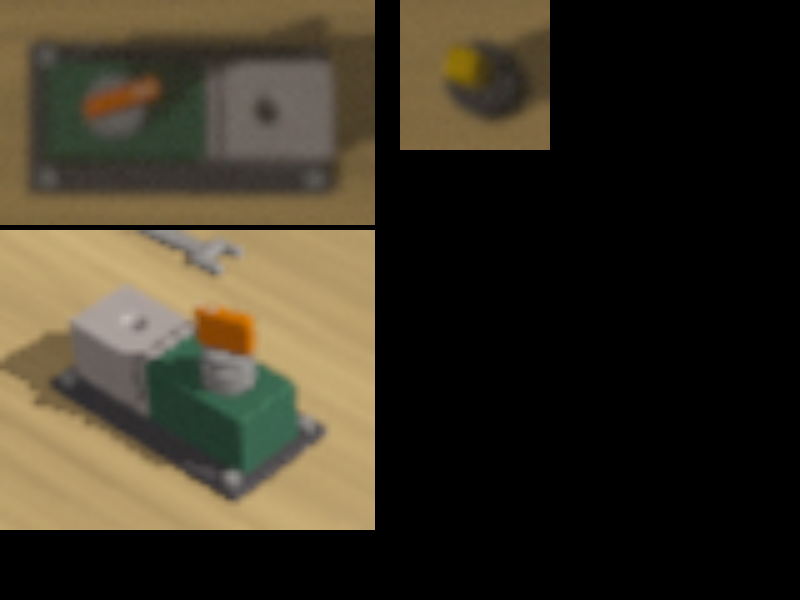

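```bash
python3 -m crank '[[0.1,0.17,0.05,0,1],[0.1,0.17,0.05,0,1],[0.1,0.17,0.05,0,1],[0.1,0.17,0.05,0,1],[0.1,0.17,0.05,0,1],[0.1,0.17,0.05,0,1],[0.1,0.17,0.05,0,1],[0.1,0.17,0.05,0,1]]'
python3 -m crank '[[0.1,0.17,0.05,0,1],[0.1,0.17,0.05,0,1],[0.1,0.17,0.05,0,1],[0.1,0.17,0.05,0,1],[0,0,0,0,1],[0,0,0,0,1]]'
python3 - <<'E'
from h import *
from scipy.spatial.transform import Rotation as Ro
o=r.get_obs();print(o["tcp_pos"].round(4),Ro.from_rotvec(o["orientation"]).as_matrix().round(3),np.round(o["joints"],2),o["clock"])
m=r.camera_model("wrist");im=r.grab_frame("wrist");print(m)
cv2.imwrite("pics/w1.png",im);np.save("w1.npy",m,allow_pickle=True)
E
```

```text
clock: 0.77
tcp_pos: [0.415, -0.3512, 0.3302]
orientation: [-3.083, -0.604, 0.001]
contact_force: [0.5, -1.5, -0.3]
grip_width: 0.0854
gripper_force: 0.0
clock: 1.27
tcp_pos: [0.496, -0.2144, 0.3703]
orientation: [-3.081, -0.613, -0.001]
contact_force: [-1.0, -0.8, -0.5]
grip_width: 0.0851
gripper_force: 0.0
[ 0.496  -0.2144  0.3703] [[ 0.924  0.383  0.001]
 [ 0.383 -0.924  0.   ]
 [ 0.001  0.    -1.   ]] [ 0.49  0.17 -0.22  1.71  0.04  1.27 -0.92] 1.2667
{'fx': 285.9485582218568, 'fy': 285.9485582218568, 'cx': 258.1718791398462, 'cy': 189.579275486612, 'distortion': array([-0.03946385,  0.        ,  0.        ,  0.        ,  0.        ]), 'R': array([[ 3.82822090e-01, -9.23822017e-01, -3.57616354e-04],
       [-8.85094016e-01, -3.66884468e-01,  2.86364051e-01],
       [-2.64680619e-01, -1.09309960e-01, -9.58120818e-01]]), 't': array([-0.38688509,  0.28719075,  0.60332027])}
```

View pics/w1.png

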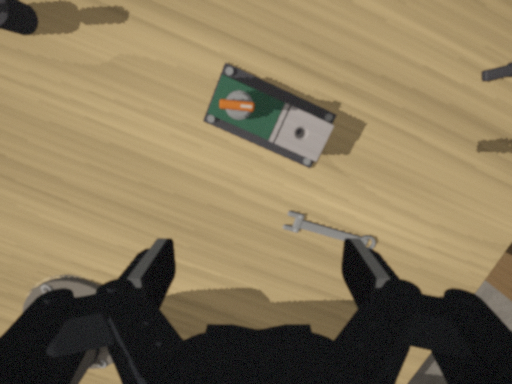

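The wrist view shows the block centred near (270,115): bore (300,132), boss and wing at (238,105). The wrench is at (332,230).

Run:
```python
from h import *
m=np.load("w1.npy",allow_pickle=True).item();im=cv2.imread("pics/w1.png")
print("cam",ray(m,[(0,0)])[0])
print("bore",onz(m,[(300,132)],.06),"wing",onz(m,[(238,105)],.12))
print("corners plate",onz(m,[(229,67),(334,116),(308,163),(207,119)],.008).round(3))
```

```text
cam [ 0.56198616 -0.18609822  0.49567425]
bore [[ 0.54917271 -0.25930653  0.06      ]] wing [[ 0.55153374 -0.16268152  0.12      ]]
corners plate [[ 0.597 -0.121  0.008]
 [ 0.593 -0.309  0.008]
 [ 0.505 -0.303  0.008]
 [ 0.508 -0.116  0.008]]
```

```bash
python3 -m crank '[[-0.04,-0.03,-0.2,0,1],[-0.04,-0.03,-0.2,0,1],[-0.05,-0.04,-0.2,0,1],[0,0,-0.05,0,1],[0,0,0,0,1],[0,0,0,0,1]]'
python3 - <<'E'
from h import *
m=r.camera_model("wrist");im=r.grab_frame("wrist")
cv2.imwrite("pics/w2.png",im);np.save("w2.npy",m,allow_pickle=True)
E
```

```text
clock: 1.82
tcp_pos: [0.4693, -0.2378, 0.2412]
orientation: [3.083, 0.602, 0.001]
contact_force: [0.3, 0.3, 1.4]
grip_width: 0.0857
gripper_force: 0.0
```

View pics/w2.png

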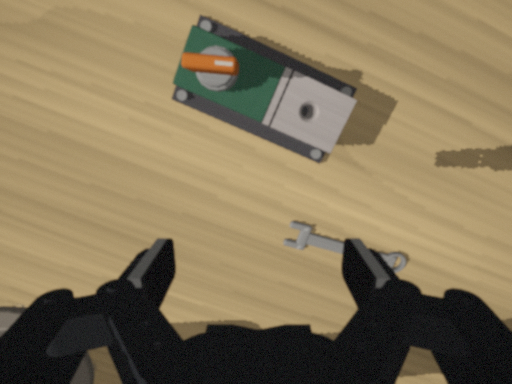

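The close view shows the bore at about (307,111) and the wing top spanning (183,62) to (236,66) with its white mark at the right end.

Run:
```python
from h import *
m=np.load("w2.npy",allow_pickle=True).item();im=cv2.imread("pics/w2.png")
g=cv2.cvtColor(im,cv2.COLOR_BGR2GRAY)
sub=g[95:128,292:324]
for t in (90,110,125):
    for s,c,l in blobs((sub<t).astype(np.uint8)*255,6): print(t,s,np.add(c,(292,95)),onz(m,[np.add(c,(292,95))],.06)[0].round(4))
print(sub[8:26:2,6:26:2])
mk=mask(im,(5,150,90),(18,255,255));b=max(blobs(mk),key=lambda b:b[0][4]);print(b[:2])
pts=np.argwhere(b[2])[:,::-1];print(cv2.minAreaRect(pts.astype(np.float32)))
print("wing",onz(m,[(183,62),(236,66),(210,64)],.122).round(4))
print("bosscorn",onz(m,[(207,26),(346,91),(316,154),(182,96)],.010).round(4))
print("corners",onz(m,[(205,17),(355,90),(324,162),(173,97)],.008).round(4))
```

```text
90 [9, 10, 11, 13, 127] [306. 111.] [ 0.548  -0.2583  0.06  ]
110 [8, 9, 13, 15, 168] [306.1 111. ] [ 0.5481 -0.2584  0.06  ]
125 [7, 8, 15, 17, 203] [306.1 111. ] [ 0.5481 -0.2584  0.06  ]
[[160 155 144 123 116 121 132 146 156 160]
 [159 142 103  87  80  84  92 127 155 166]
 [156 118  77  53  56  69  76 100 147 167]
 [146 102  62  43  41  65  76  94 142 169]
 [143  94  55  44  47  64  78  97 143 169]
 [143  98  57  44  53  75  77  96 148 171]
 [150 110  78  53  66  80  78 112 155 173]
 [155 130  95  85  85  86  99 135 163 172]
 [159 151 126 112 114 121 137 156 164 164]]
([182, 53, 56, 22, 793], [207.4, 63.3])
((209.48019409179688, 63.198020935058594), (56.12010192871094, 17.214143753051758), 5.710592269897461)
wing [[ 0.5433 -0.1421  0.122 ]
 [ 0.5562 -0.1824  0.122 ]
 [ 0.5499 -0.1626  0.122 ]]
bosscorn [[ 0.593  -0.1243  0.01  ]
 [ 0.5893 -0.3007  0.01  ]
 [ 0.5072 -0.2998  0.01  ]
 [ 0.5104 -0.1219  0.01  ]]
corners [[ 0.6012 -0.1186  0.008 ]
 [ 0.5947 -0.3107  0.008 ]
 [ 0.5016 -0.3141  0.008 ]
 [ 0.5051 -0.1116  0.008 ]]
```

```bash
python3 -m crank '[[0,0.19,0.05,0,1],[0,0.19,0.05,0,1],[0,0.19,0.05,0,1],[0,0.19,0,0,1],[0,0.19,0,0,1],[0,0.19,0,0,1],[0,0.19,0,0,1],[0,0.19,0,0,1]]'
python3 -m crank '[[0,0.19,0,0,1],[0,0.19,0,0,1],[0,0.19,0,0,1],[0,0,0,0,1],[0,0,0,0,1]]'
python3 - <<'E'
from h import *
m=r.camera_model("wrist");im=r.grab_frame("wrist")
cv2.imwrite("pics/w3.png",im);np.save("w3.npy",m,allow_pickle=True);print(np.round(r.get_obs()["joints"],2))
E
```

```text
clock: 2.53
tcp_pos: [0.4702, 0.0697, 0.2735]
orientation: [3.082, 0.604, 0.009]
contact_force: [1.0, 0.4, 0.2]
grip_width: 0.0852
gripper_force: 0.0
clock: 2.95
tcp_pos: [0.4695, 0.1848, 0.273]
orientation: [-3.08, -0.612, -0.007]
contact_force: [0.0, -0.9, 1.3]
grip_width: 0.0856
gripper_force: 0.0
[-0.04  0.21 -0.51  1.91  0.12  1.05 -1.79]
```

View pics/w3.png

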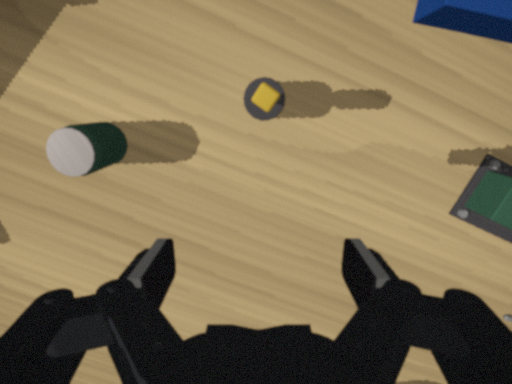

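The rod's handle top is a yellow square at (265,97), at the cup's centre. The tin is at (85,150), well clear.

Run:
```python
from h import *
m=np.load("w3.npy",allow_pickle=True).item();im=cv2.imread("pics/w3.png")
b=max(blobs(mask(im,(18,120,90),(35,255,255))),key=lambda b:b[0][4]);print(b[:2])
pts=np.argwhere(b[2])[:,::-1].astype(np.float32)
W=onz(m,pts,.136)[:,:2];rc=cv2.minAreaRect((W*1000).astype(np.float32));print("top px->world rect mm",rc)
hsv=cv2.cvtColor(im,cv2.COLOR_BGR2HSV);print(hsv[88:108:3,252:278:3,2])
# bright top face only
v=hsv[...,2];mk=b[2]&(v>150);p=np.argwhere(mk)[:,::-1].astype(np.float32)
print(len(p),cv2.minAreaRect((onz(m,p,.136)[:,:2]*1000).astype(np.float32)))
g=cv2.cvtColor(im,cv2.COLOR_BGR2GRAY)
s=[x for x in blobs(((g<75)|b[2]).astype(np.uint8)*255,100) if x[2][110,265] or x[2][97,265]]
for x in s:
    print("cup",x[:2])
print("cup circle centre guess",onz(m,[(264.5,99)],.06),"R of view",np.array(m["R"])[2])
```

```text
([251, 82, 29, 30, 544], [265.1, 96.7])
top px->world rect mm ((544.225341796875, 210.38702392578125), (20.407569885253906, 20.191444396972656), 78.55331420898438)
[[ 73  81 175 198 195 187 162 114  76]
 [ 74 138 199 195 193 193 191 175 135]
 [ 97 193 197 193 194 193 191 190 180]
 [167 200 196 194 193 193 191 189 168]
 [172 195 193 194 193 192 189 181 123]
 [ 95 165 190 192 192 189 187 145  73]
 [ 78  82 137 184 190 188 165 101  72]]
453 ((544.0984497070312, 211.08230590820312), (18.287118911743164, 18.542089462280273), 78.36198425292969)
cup ([246, 79, 39, 40, 1029], [266.0, 99.1])
cup circle centre guess [[0.54447797 0.20936863 0.06      ]] R of view [-0.26145283 -0.10703311 -0.95926343]
```

```bash
python3 -m crank '[[0.05,0.016,0,0.1555,1],[0.05,0.016,0,0.1555,1],[0.05,0.016,0,0.1555,1],[0.05,0.016,0,0.1555,1],[0.05,0.016,0,0.1555,1],[0.05,0.016,0,0.1555,1],[0.05,0.016,0,0.1555,1],[0.023,0.016,0,0.1555,1]]'
python3 -m crank '[[0,0,-0.2,0,1],[0,0,-0.2,0,1],[0,0,0,0,1],[0,0,0,0,1]]'
python3 - <<'E'
from h import *
from scipy.spatial.transform import Rotation as Ro
o=r.get_obs();print(o["tcp_pos"].round(4),Ro.from_rotvec(o["orientation"]).as_matrix()[:,1].round(3),np.round(o["joints"],2))
E
```

```text
clock: 3.67
tcp_pos: [0.5457, 0.2045, 0.2716]
orientation: [2.436, 1.981, 0.003]
contact_force: [0.4, 0.4, -0.1]
grip_width: 0.0853
gripper_force: 0.0
clock: 4.0
tcp_pos: [0.5431, 0.2045, 0.1899]
orientation: [-2.441, -1.977, 0.005]
contact_force: [0.7, 0.8, 0.6]
grip_width: 0.0852
gripper_force: 0.0
[0.5431 0.2045 0.1899] [ 0.978 -0.208 -0.002] [ 0.01  0.46 -0.62  1.81  0.32  0.98 -0.95]
```

```bash
python3 -m crank '[[0.005,0.03,-0.15,0,1],[0,0,-0.15,0,1],[0,0,-0.07,0,1],[0,0,0,0,1],[0,0,0,0,-1],[0,0,0,0,-1],[0,0,0,0,-1],[0,0,0,0,-1]]' 50
python3 -m crank '[[0,0,0,0,-1],[0,0,0,0,-1],[0,0,0,0,-1],[0,0,0,0,-1],[0,0,0,0,-1],[0,0,0,0,-1]]' 50
```

```text
clock: 4.67
tcp_pos: [0.5453, 0.2129, 0.1181]
orientation: [2.439, 1.979, 0.004]
contact_force: [-0.3, -0.3, -0.7]
grip_width: 0.0387
gripper_force: 0.0
clock: 5.17
tcp_pos: [0.545, 0.2128, 0.1173]
orientation: [2.439, 1.979, 0.002]
contact_force: [-0.7, 0.2, 7.3]
grip_width: 0.0196
gripper_force: 49.1
```

```bash
python3 -m crank '[[0,0,0.1,0,-1],[0,0,0.15,0,-1],[0,0,0.15,0,-1],[0,0,0.15,0,-1],[0,0,0.05,0,-1],[0,0,0,0,-1],[0,0,0,0,-1]]'
python3 - <<'E'
from h import *
from scipy.spatial.transform import Rotation as Ro
o=r.get_obs();print(o["tcp_pos"].round(4),Ro.from_rotvec(o["orientation"]).as_matrix().round(3),o["contact_force"])
for n in("wrist","scene"):
    m=r.camera_model(n);im=r.grab_frame(n);np.save(n+"4.npy",m,allow_pickle=True);cv2.imwrite(f"pics/{n}4.png",im)
im=cv2.resize(cv2.imread("pics/scene4.png")[140:260,250:370],None,fx=3,fy=3)
W=np.zeros((384,800,3),np.uint8);W[:,:440]=cv2.imread("pics/wrist4.png")[:,50:490];W[:360,440:]=im;cv2.imwrite("pics/c4.png",W)
E
```

```text
clock: 5.75
tcp_pos: [0.544, 0.2122, 0.2356]
orientation: [2.439, 1.98, -0.001]
contact_force: [0.0, -0.2, -1.1]
grip_width: 0.0192
gripper_force: 50.2
[0.544  0.2122 0.2356] [[ 0.206  0.979 -0.   ]
 [ 0.979 -0.206 -0.001]
 [-0.001 -0.    -1.   ]] [ 0.02684412 -0.22130032 -1.10793281]
```

View pics/c4.png

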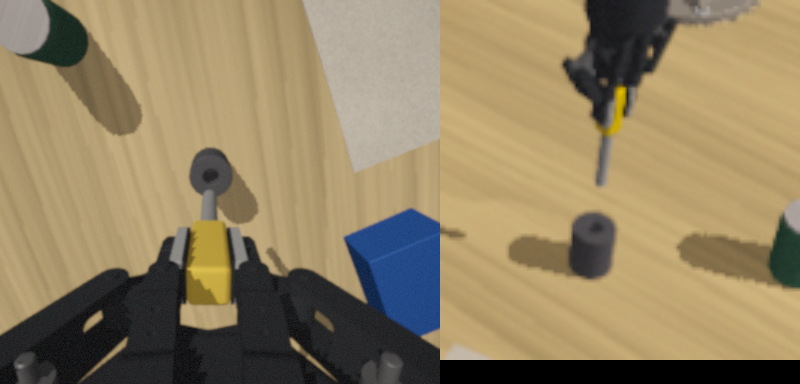

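The rod is clear of the cup and held squarely. The shank tip is at about (259,192) in the wrist view, with the cup hole behind it at (261,175).

Run:
```python
from h import *
m=np.load("wrist4.npy",allow_pickle=True).item();im=cv2.imread("pics/wrist4.png")
g=cv2.cvtColor(im,cv2.COLOR_BGR2GRAY);print(g[180:224:3,246:276:2])
tx=np.array([.206,.979])
for z in(.122,.124,.126):
  print("tip axis",z,onz(m,[(259,191)],z)[0][:2]-.006*tx)
print("shank top axis (z=.199)",onz(m,[(259.5,219)],.199)[0][:2]-.006*tx)
print("cup hole",onz(m,[(261,174.5)],.06)[0])
print("scene tip",tri(m,(259,191),np.load("scene4.npy",allow_pickle=True).item(),(303.7,201.5)))
```

```text
[[ 74  75  73  72  52  45  40  49  49  67  74  74  75  74  77]
 [ 74  76  76  76  74  65  63  70  73  81  81  80  76  73  74]
 [ 76  79  72  78  75  76  78  76  78  76  74  76  76  75  76]
 [ 78  76  77  73  77  87  98  95  83  80  76  77  78  75  76]
 [135  99  81  82 111 130 129 125 113  88  76  73  74  76  86]
 [166 163 150 124 130 133 131 125 111  87  77  84  94 108 108]
 [166 169 165 146 134 132 130 122 107  90  89 109 112 112 111]
 [169 168 164 141 133 134 128 120 110  93  90 109 116 112 108]
 [168 168 163 139 134 132 130 121 110  91  90 108 115 114 111]
 [166 167 159 137 134 131 128 120 108  90 107 131 115 112 110]
 [166 168 159 138 133 131 127 118 109  92 105 158 154 126 112]
 [167 166 156 133 134 129 126 115 109  92 100 157 168 158 120]
 [167 166 154 134 134 130 125 117 107  91  94 158 170 172 155]
 [165 165 152 137 137 135 130 123 117 105 105 151 168 172 174]
 [156 154 154 154 153 151 153 150 153 149 147 150 148 141 151]]
tip axis 0.122 [0.54205976 0.20675811]
tip axis 0.124 [0.54218039 0.20735704]
tip axis 0.126 [0.54230102 0.20795598]
shank top axis (z=.199) [0.54334867 0.21226916]
cup hole [0.54549038 0.21188594 0.06      ]
scene tip (array([0.54348396, 0.21286253, 0.12397275]), np.float64(0.0007065430114731178))
```

```bash
python3 -m crank '[[0,-0.1,0.1,0,-1],[0,-0.15,0.12,0,-1],[0.005,-0.17,0.03,0,-1],[0.005,-0.18,0,0,-1],[0.005,-0.18,0,0,-1],[0.005,-0.18,0,0,-1],[0,-0.18,0,0,-1],[0,-0.18,0,0,-1]]'
python3 -m crank '[[0,-0.18,0,0,-1],[0,-0.18,0,0,-1],[0,-0.18,0,0,-1],[0,-0.18,0,0,-1],[0,-0.18,0,0,-1],[0,-0.13,0,0,-1],[0,0,0,0,-1],[0,0,0,0,-1]]'
python3 -m crank '[[0,0,-0.15,0,-1],[0,0,-0.15,0,-1],[0,0,-0.15,0,-1],[0,0,0,0,-1],[0,0,0,0,-1]]'
python3 - <<'E'
from h import *
from scipy.spatial.transform import Rotation as Ro
o=r.get_obs();print(o["tcp_pos"].round(4),Ro.from_rotvec(o["orientation"]).as_matrix().round(3),np.round(o["joints"],2))
n="wrist"
m=r.camera_model(n);im=r.grab_frame(n);np.save(n+"5.npy",m,allow_pickle=True);cv2.imwrite(f"pics/{n}5.png",im)
cv2.imwrite("pics/c5.png",cv2.resize(im[100:250,170:340],None,fx=4,fy=4,interpolation=cv2.INTER_CUBIC))
E
```

```text
clock: 6.52
tcp_pos: [0.5471, -0.0534, 0.2843]
orientation: [-2.437, -1.979, 0.004]
contact_force: [-0.0, -0.6, -0.6]
grip_width: 0.0191
gripper_force: 50.3
clock: 7.18
tcp_pos: [0.5469, -0.2595, 0.2838]
orientation: [-2.44, -1.973, 0.003]
contact_force: [-0.1, 1.5, -0.7]
grip_width: 0.0191
gripper_force: 50.0
clock: 7.6
tcp_pos: [0.5472, -0.2555, 0.1945]
orientation: [-2.433, -1.98, 0.003]
contact_force: [0.9, -0.7, -0.6]
grip_width: 0.0198
gripper_force: 50.1
[ 0.5472 -0.2555  0.1945] [[ 0.203  0.979 -0.004]
 [ 0.979 -0.203  0.003]
 [ 0.002 -0.005 -1.   ]] [ 0.67  0.46 -0.45  1.76  0.23  0.98 -0.07]
```

View pics/c5.png

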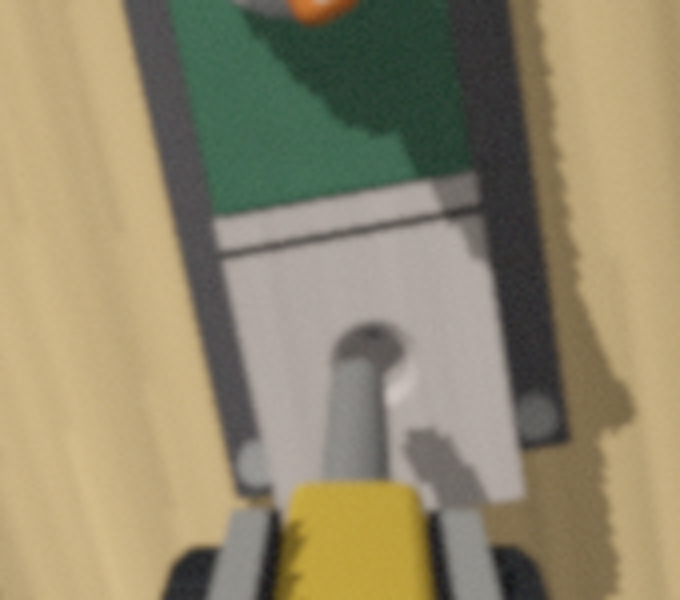

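The crop shows the tip edge at full-image (259,190), just over the bore mouth. The chamfer ring is centred at about (263.5,190.6).

Run:
```python
from h import *
m=np.load("wrist5.npy",allow_pickle=True).item()
tx=np.array([.203,.979])
for z in (.081,.0833):print("tip",z,onz(m,[(259,190)],z)[0][:2]-.006*tx)
print("hbot",onz(m,[(259,221)],.158)[0][:2]-.010*tx)
print("bore",onz(m,[(263.5,190.6)],.06)[0], "top edge",onz(m,[(263.5,180.3)],.06)[0][:2]-.01075*tx)
```

```text
tip 0.081 [ 0.54497867 -0.25959458]
tip 0.0833 [ 0.54512348 -0.25892194]
hbot [ 0.54501653 -0.26035418]
bore [ 0.54893838 -0.2613049   0.06      ] top edge [ 0.54875511 -0.26192511]
```

```bash
python3 -m crank '[[0.018,-0.011,0,0,-1],[0,0,0,0,-1],[0,0,-0.05,0,-1],[0,0,-0.05,0,-1],[0,0,-0.05,0,-1],[0,0,0,0,-1],[0,0,0,0,-1]]'
```

```text
clock: 8.23
tcp_pos: [0.5511, -0.2594, 0.1651]
orientation: [-2.437, -1.979, 0.002]
contact_force: [-0.2, 0.3, -0.3]
grip_width: 0.0195
gripper_force: 50.3
```

```bash
python3 -m crank '[[0,0,-0.05,0,-1],[0,0,-0.05,0,-1],[0,0,-0.05,0,-1],[0,0,-0.05,0,-1],[0,0,0,0,-1],[0,0,0,0,-1]]'
```

```text
clock: 8.73
tcp_pos: [0.5515, -0.2595, 0.1253]
orientation: [-2.438, -1.979, 0.001]
contact_force: [-0.3, -0.3, -0.4]
grip_width: 0.0197
gripper_force: 50.3
```

```bash
python3 -m crank '[[0,0,-0.025,0,-1],[0,0,-0.02,0,-1],[0,0,0,0,-1],[0,0,0,0,-1],[0,0,0,0,-1]]'
```

```text
clock: 9.15
tcp_pos: [0.552, -0.2598, 0.1175]
orientation: [2.439, 1.98, 0.0]
contact_force: [-0.5, 0.8, -1.8]
grip_width: 0.0193
gripper_force: 50.4
```

```bash
python3 -m crank '[[0,0,-0.008,0,-1],[0,0,0,0,-1],[0,0,0,0,-1]]'
python3 -m crank '[[0,0,0,0,1],[0,0,0,0,1],[0,0,0,0,1],[0,0,0,0,1],[0,0,0,0,1],[0,0,0,0,1],[0,0,0,0,1],[0,0,0,0,1]]'
```

```text
clock: 9.4
tcp_pos: [0.5521, -0.2597, 0.1162]
orientation: [2.439, 1.98, 0.0]
contact_force: [-1.0, 1.1, 2.7]
grip_width: 0.0189
gripper_force: 50.9
clock: 10.07
tcp_pos: [0.5519, -0.2597, 0.1157]
orientation: [2.439, 1.98, 0.0]
contact_force: [-0.1, -0.2, -0.1]
grip_width: 0.0858
gripper_force: 0.0
```

```bash
python3 -m crank '[[0,0,0.15,0,1],[0,0,0.2,0,1],[0,0,0.2,0,1],[0,0,0,0.155,1],[0,0,0,0.155,1],[0,0,0,0.155,1],[0,0,0,0.155,1],[0,0,0,0.033,1]]'
python3 -m crank '[[0,0,0,0,1],[0,0,0,0,1]]'
python3 - <<'E'
from h import *
from scipy.spatial.transform import Rotation as Ro
o=r.get_obs();print(o["tcp_pos"].round(4),Ro.from_rotvec(o["orientation"]).as_matrix()[:,1].round(3),np.round(o["joints"],2))
n="wrist"
m=r.camera_model(n);im=r.grab_frame(n);np.save(n+"6.npy",m,allow_pickle=True);cv2.imwrite(f"pics/{n}6.png",im)
b=max(blobs(mask(im,(5,150,90),(16,255,255))),key=lambda b:b[0][4]);print(b[:2])
E
```

```text
clock: 10.73
tcp_pos: [0.5518, -0.2598, 0.2258]
orientation: [1.851, 2.538, 0.0]
contact_force: [0.9, 0.6, 0.5]
grip_width: 0.0852
gripper_force: 0.0
clock: 10.9
tcp_pos: [0.5519, -0.2597, 0.2256]
orientation: [-1.861, -2.531, -0.0]
contact_force: [-0.2, -0.2, -0.5]
grip_width: 0.0851
gripper_force: 0.0
[ 0.5519 -0.2597  0.2256] [0.955 0.298 0.   ] [ 0.76  0.45 -0.56  1.71  0.27  1.05  0.41]
([287, 45, 20, 61, 873], [296.4, 72.5])
```

View pics/wrist6.png

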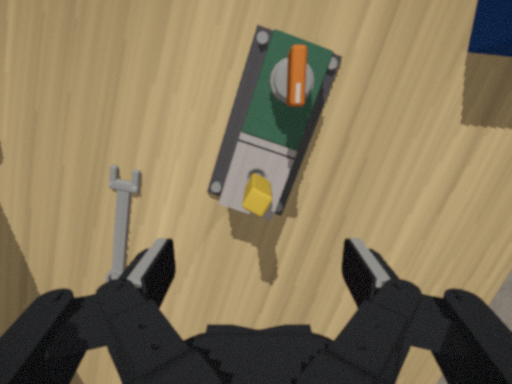

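The rod stands in the bore with its handle top at (262,190). The wing runs from (299,45) to (296,105), nearly square to the tool.

Run:
```python
from h import *
m=np.load("wrist6.npy",allow_pickle=True).item();im=cv2.imread("pics/wrist6.png")
hsv=cv2.cvtColor(im,cv2.COLOR_BGR2HSV);print(hsv[50:104:9,284:312:2,2])
w=onz(m,[(299,45),(297,105),(298,75)],.122);print(w.round(4),np.degrees(np.arctan2(*(w[1]-w[0])[1::-1])))
b=max(blobs(mask(im,(18,120,90),(35,255,255))),key=lambda b:b[0][4])
p=np.argwhere(b[2])[:,::-1].astype(np.float32)
print("handle top far corner area",b[:2],onz(m,[b[1]],.12))
```

```text
[[100  95  95 108 158 184 192 192 189 190 179 146  94  97]
 [143 147 119 122 165 186 191 190 188 189 175 127  95  98]
 [146 141 114 131 171 188 191 190 189 186 170 146 139 127]
 [144 131 108 137 174 187 188 191 188 186 164 138 142 138]
 [142 129 110 146 178 188 189 187 187 180 158 140 139 123]
 [131 119 112 153 182 188 186 189 185 177 141  91  70  67]]
[[ 0.5446 -0.1404  0.122 ]
 [ 0.5573 -0.181   0.122 ]
 [ 0.5508 -0.1603  0.122 ]] -72.64921893707702
handle top far corner area ([243, 173, 29, 44, 895], [257.2, 195.2]) [[ 0.5499135  -0.26047072  0.12      ]]
```

```bash
python3 -m crank '[[0,0.165,0,0,1],[0,0.165,0,0,1],[0,0.165,0,0,1],[0,0,0,0,1],[0,0,0,0,1]]'
python3 -m crank '[[0,0,-0.15,0,1],[0,0,-0.15,0,1],[0,0,-0.15,0,1],[0,0,-0.11,0,1],[0,0,0,0,1],[0,0,0,0,1]]'
```

```text
clock: 11.37
tcp_pos: [0.5523, -0.158, 0.2261]
orientation: [1.853, 2.537, 0.001]
contact_force: [-0.1, 0.3, -0.2]
grip_width: 0.0856
gripper_force: 0.0
clock: 11.87
tcp_pos: [0.5512, -0.1616, 0.113]
orientation: [-1.858, -2.53, 0.002]
contact_force: [-0.2, -0.4, 0.9]
grip_width: 0.0853
gripper_force: 0.0
```

```bash
python3 -m crank '[[0,0,0,0,-1],[0,0,0,0,-1],[0,0,0,0,-1],[0,0,0,0,-1],[0,0,0,0,-1],[0,0,0,0,-1],[0,0,0,0,-1],[0,0,0,0,-1]]' 40
python3 -m crank '[[0,0,0,0,-1],[0,0,0,0,-1],[0,0,0,-0.1,-1],[0,0,0,-0.1,-1]]'
```

```text
clock: 12.53
tcp_pos: [0.5523, -0.1608, 0.1143]
orientation: [1.857, 2.533, 0.0]
contact_force: [-0.6, 0.3, 6.0]
grip_width: 0.0112
gripper_force: 41.3
clock: 12.87
tcp_pos: [0.5524, -0.1607, 0.1143]
orientation: [2.054, 2.376, 0.001]
contact_force: [0.4, 0.0, 4.0]
grip_width: 0.0109
gripper_force: 41.4
```

```bash
python3 -m crank '[[0,0,0,-0.13,-1],[0,0,0,-0.13,-1],[0,0,0,-0.13,-1],[0,0,0,-0.13,-1],[0,0,0,-0.13,-1],[0,0,0,-0.13,-1],[0,0,0,-0.13,-1],[0,0,0,-0.13,-1]]'
python3 -m crank '[[0,0,0,-0.13,-1],[0,0,0,-0.13,-1],[0,0,0,-0.13,-1],[0,0,0,-0.13,-1],[0,0,0,-0.13,-1],[0,0,0,-0.13,-1],[0,0,0,-0.13,-1],[0,0,0,0,-1]]'
python3 - <<'E'
from h import *
from scipy.spatial.transform import Rotation as Ro
o=r.get_obs();y=Ro.from_rotvec(o["orientation"]).as_matrix()[:,1];print(np.degrees(np.arctan2(y[1],y[0])),np.round(o["joints"],2),o["moment"].round(2),o["tau"].round(2))
E
```

```text
clock: 13.53
tcp_pos: [0.5528, -0.1608, 0.1143]
orientation: [2.829, 1.363, 0.002]
contact_force: [0.7, -0.3, 2.9]
grip_width: 0.0113
gripper_force: 41.1
clock: 14.2
tcp_pos: [0.553, -0.1612, 0.1143]
orientation: [3.127, 0.289, 0.004]
contact_force: [2.1, -1.1, 3.0]
grip_width: 0.0113
gripper_force: 41.1
-79.43048931728055 [ 0.28  0.48 -0.14  1.9   0.09  0.76 -1.29] [-0.4  -0.4  -0.05] [ -0.99 -51.46  -1.03 -19.08  -0.48   0.63  -1.18]
```

```bash
cat > s.py <<'E'
from h import *
from scipy.spatial.transform import Rotation as Ro
o=r.get_obs();y=Ro.from_rotvec(o["orientation"]).as_matrix()[:,1];print("yaw",np.degrees(np.arctan2(y[1],y[0])).round(2),o["moment"].round(2),o["contact_force"].round(1),o["tau"][-1].round(2))
E
for i in 1; do python3 -m crank '[[0,0,0,-0.07,-1],[0,0,0,-0.07,-1],[0,0,0,0,-1],[0,0,0,0,-1]]' >/dev/null; python3 s.py; done
python3 -m crank '[[0,0,0,-0.06,-1],[0,0,0,0,-1],[0,0,0,0,-1]]'>/dev/null; python3 s.py
python3 -m crank '[[0,0,0,-0.06,-1],[0,0,0,0,-1],[0,0,0,0,-1]]'>/dev/null; python3 s.py
```

```text
yaw -85.34 [-0.58 -0.6  -0.09] [ 3.  -2.7  3.4] -0.1
yaw -88.07 [-0.75 -0.87 -0.03] [ 4.3 -2.5  4.8] -0.01
yaw -90.79 [-0.73 -0.83 -0.06] [ 4.3 -3.3  4.1] -0.04
```

```bash
python3 -m crank '[[0,0,0,-0.04,-1],[0,0,0,0,-1],[0,0,0,0,-1]]'>/dev/null; python3 s.py
python3 -m crank '[[0,0,0,-0.04,-1],[0,0,0,0,-1],[0,0,0,0,-1]]'>/dev/null; python3 s.py
```

```text
yaw -92.46 [-0.79 -0.73  0.59] [ 4.3 -4.9  6. ] -0.68
yaw -94.15 [-0.92 -0.62  1.24] [ 2.8 -4.7  5.9] -1.28
```

```bash
python3 -m crank '[[0,0,0,0.13,-1],[0,0,0,0.13,-1],[0,0,0,0.13,-1],[0,0,0,0.13,-1],[0,0,0,0.13,-1],[0,0,0,0.13,-1],[0,0,0,0.13,-1],[0,0,0,0.13,-1]]'
python3 -m crank '[[0,0,0,0.13,-1],[0,0,0,0.13,-1],[0,0,0,0.13,-1],[0,0,0,0.13,-1],[0,0,0,0.13,-1],[0,0,0,0.13,-1],[0,0,0,0.13,-1],[0,0,0,0.12,-1]]'
python3 -m crank '[[0,0,0,0,-1],[0,0,0,0,-1],[0,0,0,0,-1],[0,0,0,0,-1]]'
python3 s.py
python3 - <<'E'
from h import *
ims=[r.grab_frame(n) for n in("wrist","scene","top")]
W=np.zeros((600,800,3),np.uint8);W[:384,:512]=ims[0];W[:288,512:]=cv2.resize(ims[1][130:226,165:261],(288,288));W[288:600,512:]=cv2.resize(ims[2][165:230,300:360],(288,312))
cv2.imwrite("pics/f.png",W)
E
```

```text
clock: 16.2
tcp_pos: [0.5527, -0.161, 0.1143]
orientation: [2.925, 1.144, 0.002]
contact_force: [3.1, -3.4, 4.3]
grip_width: 0.0112
gripper_force: 41.3
clock: 16.87
tcp_pos: [0.5524, -0.1609, 0.1143]
orientation: [2.238, 2.203, 0.001]
contact_force: [2.5, -2.6, 6.0]
grip_width: 0.0114
gripper_force: 41.5
clock: 17.2
tcp_pos: [0.5524, -0.1608, 0.1143]
orientation: [2.244, 2.198, 0.001]
contact_force: [2.8, -2.0, 6.8]
grip_width: 0.0113
gripper_force: 41.6
yaw -1.19 [-0.52 -0.49 -0.01] [ 2.8 -2.   6.8] -0.04
```

View pics/f.png

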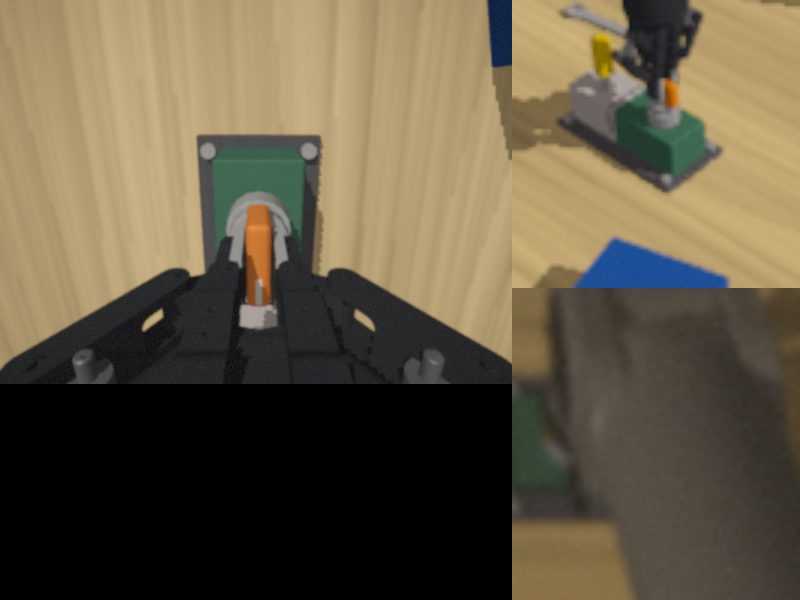

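The wing (258,255 in the wrist view) is held squarely along the block's length, and the rod stands upright in the bore. I'll hand in.

```bash
python3 -c "
from bench import r
print(r.hand_in())"
```

```text
the job is handed in; nothing more can be done
None
```

The job is handed in with no verdict returned: the rod stands home in the bore, and the thumbscrew was turned to its stop, backed off a quarter turn and is still held in the gripper at about 41 N.

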